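Relay the brazing hearth from the brick pile and put the job on its seat

ROBOT

A 7-joint arm with a two-finger parallel gripper is mounted at the origin on a cart in front of the work surface, level with it; the furniture and walls round the work are solid. World frame = base frame: x ahead of the robot, y to its left, z up, the work surface at z = 0. Lengths are in m, angles in degrees, forces in N, time in s.
With the tool pointing down it reaches from about 0.425 to 0.875 m from the base axis. Payload 4.7 kg.
Tool frame: the origin (TCP) lies at the very end of the fingers, on their centre line; the grasp point (between the pads) lies env.hold_point_z behind it (env.hold_point_z is the distance from the TCP to the grasp point, in m); z points along the fingers, y is the line along which they close (so a half turn about z gives the same grasp; the last joint's range is limited). The gripper opens to 87 mm and grips with 3 to 60 N. Pads are 19 mm wide; open, the fingers measure 117 mm over their backs; the gripper's body (75 mm by 190 mm) begins 51 mm behind the grasp point.
Start: joints at [-67.317, 18.392, -4.016, 83.108, 1.295, 78.541, -3.26], TCP at [0.242, 0.603, 0.223] pointing down, gripper open.
Joint ranges: [-163.93, 163.93], [-17.29, 119.83], [-79.2, 71.16], [3.27, 140.29], [-89.18, 269.18], [5.43, 117.66], [-154.24, 154.24]. Speed limits (degrees/s): [147.25, 147.25, 180, 180, 180, 180, 180].

INTERFACE

Orientations are given as [roll, pitch, yaw] about the fixed x, y, z axes, in that order (R = Rz(yaw) Ry(pitch) Rx(roll)).
In Python, from cell import env gives the robot as it stands.
- The arm moves only by the shell command python3 -m jog 'ROWS' [FORCE]. ROWS is JSON, a list of rows, each an object with "dp": the shift along the tool's x, y, z in cm, a list of three; "twist": the turn about the tool's z in degrees; "fingers": the opening, from 0 (shut) to 1 (fully open). A call has 1 to 8 rows; each row is the pose to reach, as a shift and turn from the pose commanded when the call began, along the tool's axes at that moment; what a row does not reach only later rows make up. A row lasts 1/8 s, in which the tool goes at most 62.5 mm and 10.7 degrees, less where a joint would pass 70% of its speed; a pose out of reach is approached as far as the arm can. A call with a gripper value outside its range is refused whole. The fingers move at their own pace and stop on an object; FORCE is the grip in N (left out, the last holds). Time passes only in rows, so rows that repeat a pose let the fingers close. It gives the time, the measured TCP pose, the force, the opening and the grip force at its end, in the units of the state.
- env.get_obs(): the state, without advancing time (a new reading comes with each control period).
- env.read_camera(name): name is "side" or "top"; returns a dict with "pixels" (400x640x3 uint8, blue, green, red), "depth" (400x640 float32, m along the optical axis (not along the pixel's ray), 0 where there is no reading), "fx", "fy", "cx", "cy" (pixels), "rvec" (rotation vector, rad) and "tvec" (3), from world to camera coordinates, as OpenCV has them. Camera axes: x right, y down, z forward; pixel columns grow to the right and rows downward; lengths in m; the calibration is good to about 2 mm. A picture is of the moment at which its call begins.
- env.sign_off(): hands the job in; it is judged then, once.
The state is a dict: "time_s": time; "qpos": joint angles; "joint_velocities": joint speeds; "effort": joint torques, N m; "tool_pos": TCP position; "tool_rot": TCP orientation; "force": force on the tool from outside, world axes, zero at the start; "wrist_torque": the same for the moment, N m; "grip_width": finger opening in m; "grasp_force": force on a finger pad.
Only numpy, scipy, OpenCV 4.12 (cv2) and the standard library are available. Lean on these libraries where they do the work, as an engineer would, in place of code of your own. Each camera call takes 0.05 s, during which the arm holds its last target. There are 200 camera calls.

TASK

Get the brazing hearth ready: take the pile of bricks on the wooden board apart and lay the terracotta seat tile flat between the lips of the small steel work rest on the hearth floor, and lay the next course of the white back wall level and in line with the course below, with a half brick flush at each end and the whole brick centred between them, squarely across the middle joint. Lay the brass coupling on its side, too, in the middle of the seat tile, ready to braze.

Things in the scene. Friction and masses are not known exactly. Their poses are not given: they have to be found in the camera images.
- hearth: brazing hearth, fixed: dark steel pan 250 (x) x 300 (y) mm, origin at the centre of its underside, grey grey grey tiled floor 22 mm above it. First course of the back wall: two off-white bricks end to end along y, together 262 (y) x 50 (x) mm, centre line at x = +65 mm, joint at y = 0, top 72 mm above the origin. Steel angle round its foot, under 50 mm high. The new course goes on top of it.
- work_rest: flat steel work rest on the hearth floor in front of the wall, fixed, 74 (x) x 108 (y) x 12 mm; origin at the centre of its underside, 22 mm above the bench, long side along its y. The tile lies on its bars, 4 mm above the origin, between corner lips that rise to 12 mm above the origin and leave 68 x 102 mm between them.
- board: small pale wooden board, fixed, 64 (x) x 150 (y) x 18 mm, origin at the centre of its underside. The stepped pile stands on it, all its layers along the board's y: the whole brick lowest, the two half bricks side by side on it (about 5 mm apart, set back by 13 mm), the tile across both on top.
- seat_tile: dense fired tile, terracotta orange-red, loose, 50 (x) x 84 (y) x 25 mm (z), 0.22 kg; origin at the centre of its underside. Top of the pile at the start.
- clean_bat: half brick, off-white all over, loose, 50 (x) x 54 (y) x 50 mm (z), 0.11 kg; origin at the centre of its underside. Grip it across x. Either half brick may go to either end of the wall.
- sooty_bat: half brick like the clean one (50 x 54 x 50 mm, 0.11 kg, origin at the centre of its underside, grip across x) but dark with soot along its +x side.
- whole_brick: whole off-white brick, loose, 50 (x) x 130 (y) x 50 mm (z), 0.26 kg; origin at the centre of its underside. Lowest in the pile. Laid in the middle of the course it has about 12 mm of play to each half brick.
- coupling: brass pipe coupling lying on its side on the bench in front of the pile, loose, 31 (x) x 46 (y, along its bore) x 27 mm, 0.11 kg; origin under its middle, at the bench when lying. Grip it across x. A pale grey pipe tee lies near it and is not needed.
There are look-alikes about, which are no part of the job. Leave any green or red look-alike of the coupling alone. What is shaped like the sooty_bat but purple is not meant.

How it is judged (in metres and radians):
At the end, for the whole second after the job is handed in: Tile flat in the rest (12 mm, 0.25 rad). On the first course, level and in line (10 mm across, 0.15 rad): whole brick centred on the joint, a half brick flush at each end (12 mm). Coupling on its side on the tile, within 15 mm across and 20 mm along of its middle. All at rest (x of seat_tile in the frame of work_rest between -0.012 and 0.012 m and y of seat_tile in the frame of work_rest between -0.012 and 0.012 m and z of seat_tile in the frame of work_rest between 0 and 0.008 m and angle between each of seat_tile, whole_brick's own z axis and vertical below 0.06 rad and angle between the y axis of seat_tile and the y axis of work_rest, either way round below 0.25 rad and x of whole_brick in the frame of hearth between 0.055 and 0.075 m and y of whole_brick in the frame of hearth between -0.012 and 0.012 m and z of whole_brick in the frame of hearth between 0.067 and 0.077 m and angle between the y axis of whole_brick and the y axis of hearth, either way round below 0.15 rad and (((x of clean_bat in the frame of hearth between 0.055 and 0.075 m and y of clean_bat in the frame of hearth between 0.092 and 0.116 m and z of clean_bat in the frame of hearth between 0.067 and 0.077 m and angle between clean_bat's own z axis and vertical below 0.06 rad and angle between the y axis of clean_bat and the y axis of hearth, either way round below 0.15 rad) and (x of sooty_bat in the frame of hearth between 0.055 and 0.075 m and y of sooty_bat in the frame of hearth between -0.116 and -0.092 m and z of sooty_bat in the frame of hearth between 0.067 and 0.077 m and angle between sooty_bat's own z axis and vertical below 0.06 rad and angle between the y axis of sooty_bat and the y axis of hearth, either way round below 0.15 rad)) or ((x of clean_bat in the frame of hearth between 0.055 and 0.075 m and y of clean_bat in the frame of hearth between -0.116 and -0.092 m and z of clean_bat in the frame of hearth between 0.067 and 0.077 m and angle between clean_bat's own z axis and vertical below 0.06 rad and angle between the y axis of clean_bat and the y axis of hearth, either way round below 0.15 rad) and (x of sooty_bat in the frame of hearth between 0.055 and 0.075 m and y of sooty_bat in the frame of hearth between 0.092 and 0.116 m and z of sooty_bat in the frame of hearth between 0.067 and 0.077 m and angle between sooty_bat's own z axis and vertical below 0.06 rad and angle between the y axis of sooty_bat and the y axis of hearth, either way round below 0.15 rad))) and x of coupling in the frame of seat_tile between -0.015 and 0.015 m and y of coupling in the frame of seat_tile between -0.02 and 0.02 m and height (world z) of coupling between 0.046 and 0.085 m and angle between coupling's own y axis and vertical above 1.3 rad and contact force between coupling and seat_tile above 0.3 N and linear speed of each of seat_tile, clean_bat, sooty_bat, whole_brick, coupling below 0.01 m/s and angular speed of each of seat_tile, clean_bat, sooty_bat, whole_brick, coupling below 0.1 rad/s); the robot touches nothing.
It also fails if it takes over 131 s, if anything falls off the work surface, if the arm or the gripper's body presses on something with over 40 N, if the wrist force passes 120 N, or if a joint passes its speed limit or range.

## Working session

There is one attempt and no reset: what is moved stays moved. The work goes in short steps, Python scripts to look and compute and a shell command to move; the robot and the scene stay as the last step left them, time stands still between calls to the robot, and variables do not carry over. Pictures are saved under pics/ and viewed, at most 14 in all, crops included, and the job is handed in when it is done.

```bash
ls; mkdir -p pics
cat > h.py <<'E'
import numpy as np, cv2
from cell import env
def cam(n):
    c=env.read_camera(n); c['R']=cv2.Rodrigues(np.array(c['rvec'],float))[0]; c['t']=np.array(c['tvec'],float).ravel(); return c
def pts(c):
    v,u=np.mgrid[0:400,0:640]; d=c['depth']
    P=np.stack([(u-c['cx'])/c['fx']*d,(v-c['cy'])/c['fy']*d,d],-1)
    W=(P-c['t'])@c['R']; W[d==0]=np.nan; return W
def ray(c,u,v,z):
    r=c['R'].T@np.array([(u-c['cx'])/c['fx'],(v-c['cy'])/c['fy'],1]); o=-c['R'].T@c['t']; return o+r*(z-o[2])/r[2]
E
python3 - <<'E'
from h import *
for n in('top','side'):
    c=cam(n); cv2.imwrite(f'pics/{n}0.png',c['pixels']); print(n,-c['R'].T@c['t'],c['fx'],(c['depth']>0).mean())
o=env.get_obs();print(o['tool_pos'],o['tool_rot'],o['time_s'],env.hold_point_z,o['grip_width'])
E
```

```text
pics
top [0.28472948 0.03158926 1.29518927] 510.23030509367226 0.99612890625
side [-0.03787097 -0.86960929  0.47895002] 489.9219294766611 0.99615625
[0.24203807 0.60272148 0.22158012] [-1.79901771e+02  6.56860674e-03  1.58125326e+02] 0.1 0.0187 0.08701290197867449
```

View pics/top0.png

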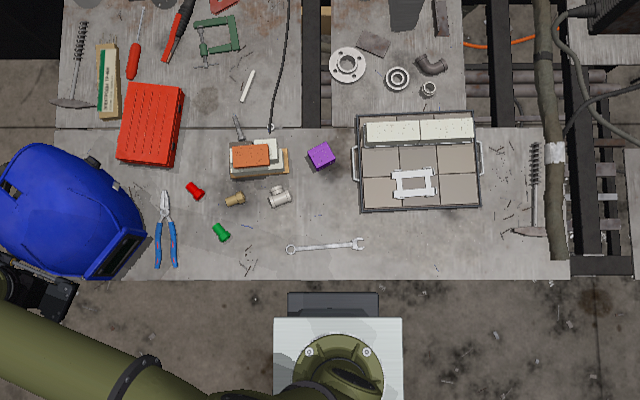

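View pics/side0.png

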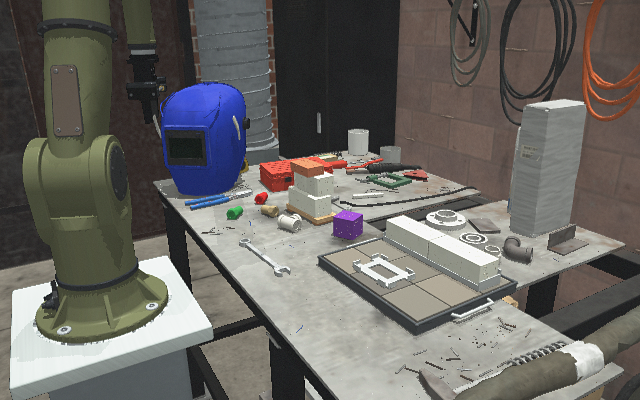

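The top view shows the pile at (257,157) on the board, with the terracotta tile on top. The hearth is at (420,162), its wall at (419,130) and the work rest at (413,183).

Possible mix-ups:
- **Coupling:** brass (235,199) is the one I want. Red (195,191), green (221,232) and the grey tee (279,196) are not.
- **Half bricks:** the two in the pile are right. The purple block (321,155) is not.
- **Tile:** orange (251,155) is right. The red box (150,124) is not.

```bash
cat > meas.py <<'E'
from h import *
def rect(W,m,lab):
    m=cv2.morphologyEx(m.astype(np.uint8),cv2.MORPH_OPEN,np.ones((2,2)))
    n,L,S,C=cv2.connectedComponentsWithStats(m)
    if n<2: print(lab,'none');return
    k=1+np.argmax(S[1:,4]); p=W[L==k]; 
    r=cv2.minAreaRect((p[:,:2]*1000).astype(np.float32))
    (x,y),(w,h),a=r
    a=a if w>h else a+90  # direction of long side
    a=(a-90+90)%180-90    # relative to world y
    print(lab,'c %.1f %.1f size %.1f x %.1f yaw(longside vs y) %.1f z med %.1f n %d px %s'%(x,y,max(w,h),min(w,h),a,np.median(p[:,2])*1000,len(p),C[k].round()))
def box(u0,u1,v0,v1):
    m=np.zeros((400,640),bool); m[v0:v1,u0:u1]=1; return m
E
python3 - <<'E'
from meas import *
c=cam('top');W=pts(c);z=W[...,2]*1000;hsv=cv2.cvtColor(c['pixels'],cv2.COLOR_BGR2HSV)
P=box(215,300,130,185)
for lo,hi in((8,30),(55,80),(105,125),(130,160)): rect(W,P&(z>lo)&(z<hi),f'pile {lo}-{hi}')
h=hsv[...,0];s=hsv[...,1]
rect(W,P&(h<15)&(s>120)&(z>110),'tile orange')
H=box(345,495,100,220)
rect(W,box(360,480,110,150)&(z>60)&(z<85),'wall')
rect(W,box(350,485,105,215)&(z>10)&(z<45),'pan')
rect(W,box(385,445,160,205)&(z>27)&(z<45),'rest')
rect(W,box(220,248,188,210)&(z>8)&(z<50),'coupling z')
rect(W,box(220,248,188,210)&(h>8)&(h<30)&(s>90),'coupling col')
cr=c['pixels'][125:215,205:345]; cv2.imwrite('pics/crop1.png',cv2.resize(cr,None,fx=5.5,fy=5.5,interpolation=cv2.INTER_CUBIC))
print(np.round(z[140:182:3,225:295:5]).astype(int))
E
```

```text
pile 8-30 c 521.4 156.4 size 114.6 x 46.7 yaw(longside vs y) 38.4 z med nan n 194 px [279. 167.]
pile 55-80 c 534.9 197.6 size 127.9 x 57.3 yaw(longside vs y) 6.7 z med nan n 329 px [262. 167.]
pile 105-125 c 549.2 166.9 size 50.3 x 47.8 yaw(longside vs y) 4.5 z med nan n 249 px [270. 148.]
pile 130-160 c 530.1 202.1 size 86.0 x 51.9 yaw(longside vs y) 6.6 z med nan n 805 px [251. 157.]
tile orange c nan nan size 0.0 x 0.0 yaw(longside vs y) 0.0 z med nan n 805 px [251. 157.]
wall c 600.6 -215.9 size 279.4 x 42.4 yaw(longside vs y) 7.8 z med nan n 2205 px [420. 131.]
pan c nan nan size 0.0 x 0.0 yaw(longside vs y) 0.0 z med nan n 9344 px [418. 169.]
rest c 449.4 -235.6 size 15.6 x 4.3 yaw(longside vs y) 0.8 z med 27.5 n 16 px [430. 196.]
coupling z c 441.7 255.8 size 45.2 x 25.1 yaw(longside vs y) 22.0 z med 22.1 n 181 px [236. 200.]
coupling col c 441.2 253.9 size 47.2 x 23.1 yaw(longside vs y) 27.0 z med 18.0 n 101 px [238. 201.]
[[                  -2                    4                    3
                    10                    2                    0
                   119  
[... 3477 characters left out ...]
    15                   -2]
 [                  -3                   15                   21
                    15                   16                   12
                     7                   -1                    1
                     2                   -3                   -2
                    -1                    0]
 [                  -3                    1                    3
                    -4                    0 -9223372036854775808
                    -4                    3                   -1
                     1                    2                    0
                    -1                    0]]<stdin>:14: RuntimeWarning: invalid value encountered in cast
```

View pics/crop1.png

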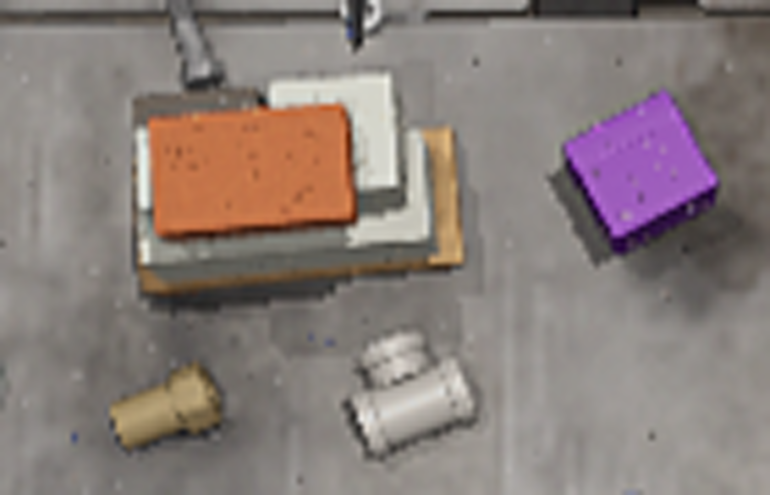

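The close crop shows the brass coupling at (235,199), with its bore at about 22°. The sooty bat is the left, darker one in the pile and the clean bat is on the right. Next I'll measure the hearth and the rest more precisely.

```bash
cat >> meas.py <<'E'
def rr(c,m,z,lab):
    m=m.astype(np.uint8); n,L,S,C=cv2.connectedComponentsWithStats(m); k=1+np.argmax(S[1:,4])
    v,u=np.nonzero(L==k); p=np.array([ray(c,a,b,z)[:2] for a,b in zip(u,v)],np.float32)*1000
    (x,y),(w,h),a=cv2.minAreaRect(p); a=a if w>h else a+90; a=(a-90+90)%180-90
    print(lab,'c %.1f %.1f size %.1f x %.1f yaw %.1f px %s'%(x,y,max(w,h),min(w,h),a,C[k].round()))
E
python3 - <<'E'
from meas import *
c=cam('top');W=pts(c);z=np.nan_to_num(W[...,2]*1000);hsv=cv2.cvtColor(c['pixels'],cv2.COLOR_BGR2HSV);h,s,v=[hsv[...,i].astype(int) for i in range(3)]
rr(c,box(355,485,110,150)&(z>64)&(z<85),.072,'wall depthmask')
rr(c,box(355,485,105,150)&(v>205)&(z>50),.072,'wall white')
rr(c,box(385,445,160,205)&(v>190),.034,'rest white')
rr(c,box(350,488,105,216)&(z>10)&(z<50),.03,'pan')
rr(c,box(215,300,130,185)&(z>132),.143,'tile')
rr(c,box(215,300,130,185)&(h<15)&(s>120)&(z>130)&(v>180),.143,'tile col')
rr(c,box(215,300,130,185)&(z>104)&(z<132)&(v>180),.118,'cleanbat')
rr(c,box(220,248,188,210)&(z>8),.014,'coupling')
cr=c['pixels'][100:220,345:495]; cv2.imwrite('pics/crop2.png',cv2.resize(cr,None,fx=5,fy=5,interpolation=cv2.INTER_CUBIC))
E
```

```text
wall depthmask c 606.2 -204.1 size 262.3 x 52.3 yaw 2.4 px [419. 130.]
wall white c 605.5 -138.8 size 127.9 x 46.7 yaw 2.1 px [393. 131.]
rest white c 480.2 -191.3 size 100.9 x 67.1 yaw 5.2 px [413. 183.]
pan c 541.0 -204.4 size 329.5 x 251.7 yaw 2.2 px [417. 168.]
tile c 529.2 200.5 size 84.6 x 52.4 yaw 4.6 px [250. 156.]
tile col c 531.0 200.9 size 81.6 x 48.0 yaw 5.0 px [250. 155.]
cleanbat c 552.0 169.3 size 52.1 x 46.2 yaw 0.5 px [269. 146.]
coupling c 443.7 256.5 size 47.4 x 30.0 yaw 27.2 px [235. 199.]
```

View pics/crop2.png

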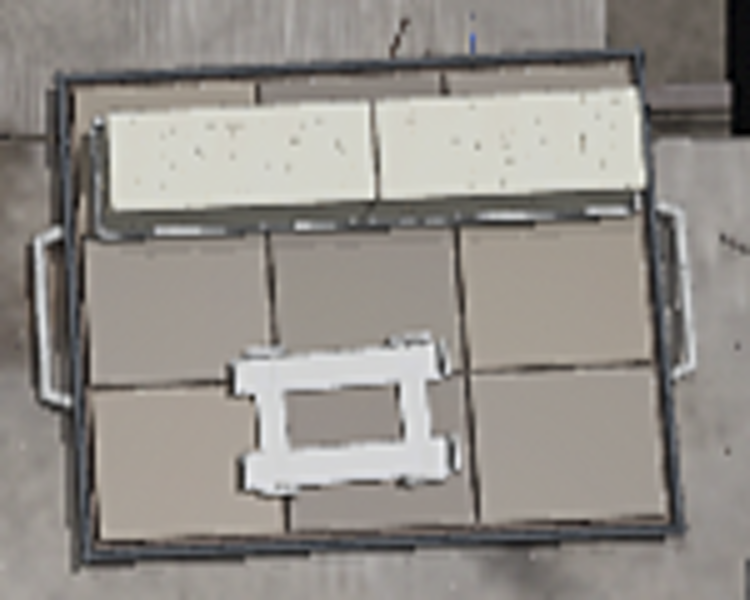

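The hearth crop shows the wall joint at crop (377,150), which is full-image px (420,130). The rest is centred at crop (346,415), which is px (414,183), turned about 5°. The helmet may lie in my path, so I'll check its height.

Run:
```python
from meas import *
c=cam('top');W=pts(c);hsv=cv2.cvtColor(c['pixels'],cv2.COLOR_BGR2HSV)
m=(hsv[...,0]>105)&(hsv[...,0]<130)&(hsv[...,1]>150); m[:,170:]=0
p=W[m]; p=p[~np.isnan(p[:,0])]; print(np.percentile(p,[1,50,99],axis=0).round(3))
psi=np.radians(158.1)
x=np.array([np.cos(psi),np.sin(psi)]);y=np.array([np.sin(psi),-np.cos(psi)])
for t in((.53,.2008),(.35,.30)):
    d=np.array(t)-env.get_obs()['tool_pos'][:2]; print(t,d@x*100,d@y*100)
```

```text
[[0.261 0.449 0.012]
 [0.384 0.562 0.271]
 [0.524 0.671 0.305]]
(0.53, 0.2008) -41.709591893341965 -26.577573770304884
(0.35, 0.3) -21.308500520009378 -24.087218217992167
```

```bash
python3 -m jog '[{"dp":[0,0,-6],"twist":0,"fingers":1},{"dp":[0,0,-12],"twist":0,"fingers":1},{"dp":[0,0,-15],"twist":0,"fingers":1},{"dp":[0,0,-15],"twist":0,"fingers":1},{"dp":[-5,-3,-15],"twist":8,"fingers":1},{"dp":[-10,-6,-15],"twist":16,"fingers":1},{"dp":[-15,-9.5,-15],"twist":24,"fingers":1},{"dp":[-20,-12.7,-15],"twist":32,"fingers":1}]' 20
```

```text
time_s: 1.25
tool_pos: [0.3811, 0.4085, 0.3707]
tool_rot: [-179.9, 0.0, 125.9]
force: [-0.1, 0.9, 0.5]
grip_width: 0.0871
grasp_force: 0.0
```

```bash
cat > go.py <<'E'
# python3 go.py x y z brickyaw(deg, closing axis along brick x) -> dp cm and twist from present pose
import sys,numpy as np
from h import env
o=env.get_obs(); X,Y,Z,a=map(float,sys.argv[1:5]); psi=np.radians(o['tool_rot'][2]); d=np.array([X,Y])-o['tool_pos'][:2]
t=(o['tool_rot'][2]-(a+90)+90)%180-90
print('dp %.2f %.2f %.2f twist %.1f'%(100*(d@[np.cos(psi),np.sin(psi)]),100*(d@[np.sin(psi),-np.cos(psi)]),100*(o['tool_pos'][2]-Z),t),o['time_s'],np.round(o['qpos']))
E
python3 go.py .530 .2008 .20 5
```

```text
dp -25.56 -0.09 17.07 twist 30.9 1.25 [-56.   6.   6.  82.  -1.  93. -13.]
```

```bash
python3 -m jog '[{"dp":[-5,0,0],"twist":8,"fingers":1},{"dp":[-10,0,0],"twist":16,"fingers":1},{"dp":[-15,0,4],"twist":24,"fingers":1},{"dp":[-20,0,8],"twist":30.9,"fingers":1},{"dp":[-25.6,-0.1,12],"twist":30.9,"fingers":1},{"dp":[-25.6,-0.1,17],"twist":30.9,"fingers":1},{"dp":[-25.6,-0.1,17],"twist":30.9,"fingers":1},{"dp":[-25.6,-0.1,17],"twist":30.9,"fingers":1}]'; python3 go.py .530 .2008 .124 5
```

```text
time_s: 2.25
tool_pos: [0.5305, 0.2048, 0.2036]
tool_rot: [180.0, -0.0, 95.3]
force: [0.7, 0.8, -0.2]
grip_width: 0.0869
grasp_force: 0.0
dp -0.39 -0.09 7.96 twist 0.3 2.25 [-41.   9.  19.  97.  -3.  74. -16.]
```

Run:
```python
from h import *
c=cam('side'); cv2.imwrite('pics/s1.png',cv2.resize(c['pixels'][100:260,230:390],None,fx=3.7,fy=3.7,interpolation=cv2.INTER_CUBIC))
```

```text
(no output)
```

View pics/s1.png

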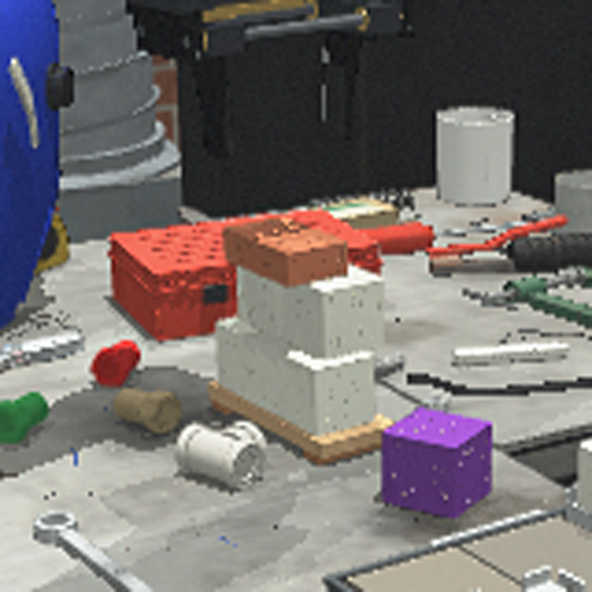

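The fingers, at crop (215,130) and (350,110), straddle the tile at (295,245). Descending to grip it.

```bash
python3 -m jog '[{"dp":[0,0,4],"twist":0,"fingers":1},{"dp":[0,0,7],"twist":0,"fingers":1},{"dp":[0,0,7.6],"twist":0,"fingers":1},{"dp":[0,0,7.6],"twist":0,"fingers":1},{"dp":[0,0,7.6],"twist":0,"fingers":0.4},{"dp":[0,0,7.6],"twist":0,"fingers":0.4},{"dp":[0,0,7.6],"twist":0,"fingers":0.4},{"dp":[0,0,7.6],"twist":0,"fingers":0.4}]' 25; python3 go.py .530 .2008 .124 5
```

```text
time_s: 3.3
tool_pos: [0.5307, 0.2035, 0.1268]
tool_rot: [180.0, -0.0, 95.2]
force: [0.6, 0.7, 0.0]
grip_width: 0.0551
grasp_force: 0.0
dp -0.26 -0.09 0.28 twist 0.2 3.3 [-40.  13.  19. 103.  -4.  66. -15.]
```

```bash
python3 -m jog '[{"dp":[0,0,0.2],"twist":0,"fingers":0.4},{"dp":[0,0,0.2],"twist":0,"fingers":0.4},{"dp":[0,0,0.2],"twist":0,"fingers":0.4},{"dp":[0,0,0.2],"twist":0,"fingers":0.4},{"dp":[0,0,-2],"twist":0,"fingers":0.4},{"dp":[0,0,-6],"twist":0,"fingers":0.4},{"dp":[0,0,-8],"twist":0,"fingers":0.4},{"dp":[0,0,-8],"twist":0,"fingers":0.4}]' 25; python3 go.py .481 -.192 .12 5
```

```text
time_s: 4.3
tool_pos: [0.5314, 0.2037, 0.2077]
tool_rot: [179.9, -0.1, 95.2]
force: [0.5, 0.0, -2.3]
grip_width: 0.05
grasp_force: 25.0
dp -38.95 -8.62 8.77 twist 0.2 4.3 [-41.   9.  19.  97.  -3.  74. -16.]
```

```bash
python3 -m jog '[{"dp":[-4,-1,-0.5],"twist":0,"fingers":0.4},{"dp":[-10,-2.5,0],"twist":0,"fingers":0.4},{"dp":[-16,-4,0],"twist":0,"fingers":0.4},{"dp":[-22,-5.5,0],"twist":0,"fingers":0.4},{"dp":[-28,-7,0],"twist":0,"fingers":0.4},{"dp":[-34,-8,2],"twist":0,"fingers":0.4},{"dp":[-38.6,-8.6,5],"twist":0,"fingers":0.4},{"dp":[-38.6,-8.6,8],"twist":0,"fingers":0.4}]' 25; python3 -m jog '[{"dp":[0,0,0],"twist":0,"fingers":0.4},{"dp":[0,0,0],"twist":0,"fingers":0.4}]';python3 go.py .481 -.1893 .032 5
```

```text
time_s: 5.3
tool_pos: [0.4779, -0.1937, 0.1246]
tool_rot: [-179.9, 0.1, 94.8]
force: [0.9, 0.6, -3.2]
grip_width: 0.0496
grasp_force: 25.0
time_s: 5.55
tool_pos: [0.4804, -0.188, 0.1267]
tool_rot: [-180.0, -0.0, 95.3]
force: [0.3, -0.7, -1.7]
grip_width: 0.0499
grasp_force: 25.0
dp -0.13 0.05 9.47 twist 0.3 5.55 [-19.   7.  40. 110.  -5.  65.  28.]
```

```bash
python3 -m jog '[{"dp":[-0.1,0,4],"twist":0,"fingers":0.4},{"dp":[-0.1,0,6.5],"twist":0,"fingers":0.4},{"dp":[-0.1,0,7.5],"twist":0,"fingers":0.4},{"dp":[-0.1,0,8.3],"twist":0,"fingers":0.4},{"dp":[-0.1,0,8.8],"twist":0,"fingers":0.4},{"dp":[-0.1,0,9.1],"twist":0,"fingers":0.4},{"dp":[-0.1,0,9.3],"twist":0,"fingers":0.4},{"dp":[-0.1,0,9.3],"twist":0,"fingers":0.4}]';python3 go.py .481 -.1893 .032 5
```

```text
time_s: 6.55
tool_pos: [0.4806, -0.1899, 0.0339]
tool_rot: [180.0, 0.0, 95.2]
force: [0.0, 0.4, -0.4]
grip_width: 0.0498
grasp_force: 25.0
dp 0.05 0.05 0.19 twist 0.2 6.55 [-16.  15.  39. 115. -11.  54.  34.]
```

Run:
```python
from h import *
c=cam('side'); cv2.imwrite('pics/s2.png',cv2.resize(c['pixels'][190:330,310:470],None,fx=4,fy=4,interpolation=cv2.INTER_CUBIC))
```

```text
(no output)
```

View pics/s2.png

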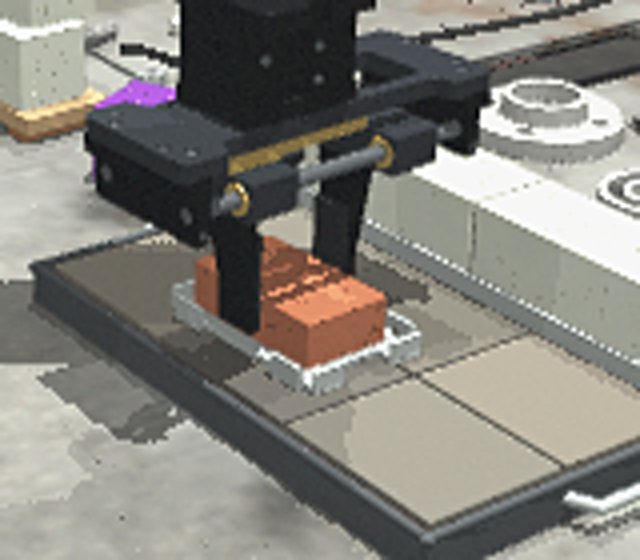

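The tile at crop (290,300) sits inside the lips, and the rest has taken the weight. Releasing it and retreating.

```bash
python3 -m jog '[{"dp":[0,0,0.1],"twist":0,"fingers":0.4},{"dp":[0,0,0.1],"twist":0,"fingers":0.85},{"dp":[0,0,0.1],"twist":0,"fingers":0.85},{"dp":[0,0,0.1],"twist":0,"fingers":0.85},{"dp":[0,0,-1],"twist":0,"fingers":0.85},{"dp":[0,0,-5],"twist":0,"fingers":1},{"dp":[0,0,-11],"twist":0,"fingers":1},{"dp":[0,0,-17],"twist":0,"fingers":1}]' && python3 -m jog '[{"dp":[6,0,0],"twist":0,"fingers":1},{"dp":[12,2,0],"twist":0,"fingers":1},{"dp":[18,4,0],"twist":0,"fingers":1},{"dp":[18,4,0],"twist":0,"fingers":1},{"dp":[18,4,0],"twist":0,"fingers":1}]'
python3 - <<'E'
from meas import *
c=cam('top');W=pts(c);z=np.nan_to_num(W[...,2]*1000);hsv=cv2.cvtColor(c['pixels'],cv2.COLOR_BGR2HSV);h,s,v=[hsv[...,i].astype(int) for i in range(3)]
rr(c,box(385,445,160,205)&(h<15)&(s>120),.051,'tile col')
P=box(215,300,130,185)
rr(c,P&(z>104)&(z<132),.118,'bats both')
rr(c,P&(z>104)&(z<132)&(v>180),.118,'bats white')
rr(c,P&(z>50)&(z<95),.068,'whole visible')
rr(c,P&(z>10),.068,'all')
cv2.imwrite('pics/t2.png',cv2.resize(c['pixels'][100:220,205:445],None,fx=3.3,fy=3.3,interpolation=cv2.INTER_CUBIC))
E
python3 go.py .545 .167 .17 5
```

```text
time_s: 7.6
tool_pos: [0.4799, -0.19, 0.2059]
tool_rot: [180.0, 0.0, 95.2]
force: [1.5, 0.1, 0.6]
grip_width: 0.0861
grasp_force: 0.0
time_s: 8.22
tool_pos: [0.5036, -0.0075, 0.2039]
tool_rot: [180.0, 0.0, 95.2]
force: [0.3, -0.7, 0.1]
grip_width: 0.0872
grasp_force: 0.0
tile col c 480.2 -190.2 size 85.6 x 49.7 yaw 5.0 px [414. 182.]
bats both c 545.9 197.1 size 113.4 x 53.2 yaw 5.2 px [253. 151.]
bats white c 550.6 168.9 size 52.6 x 48.9 yaw 3.6 px [265. 149.]
whole visible c 530.7 196.8 size 131.0 x 52.0 yaw 5.6 px [259. 166.]
all c 555.1 192.9 size 144.4 x 118.5 yaw 4.6 px [257. 158.]
dp 17.11 5.69 3.39 twist 0.1 8.275 [-32.   0.  30. 106.  -0.  74.   3.]
```

View pics/t2.png

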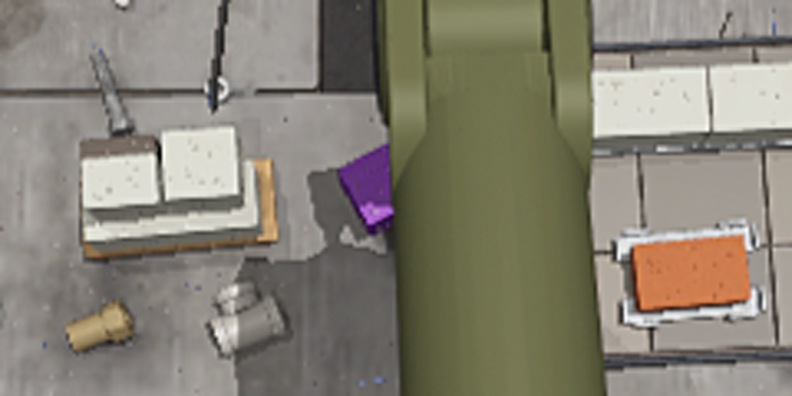

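The tile is well seated at (480,-190), px (414,182). The clean bat is at px (265,149) and the sooty one at (241,153). Next, the clean bat.

```bash
python3 -m jog '[{"dp":[6,2,0],"twist":0,"fingers":1},{"dp":[12,4,0],"twist":0,"fingers":1},{"dp":[17.2,6.1,1],"twist":0,"fingers":1},{"dp":[17.2,6.1,3],"twist":0,"fingers":1},{"dp":[17.2,6.1,3],"twist":0,"fingers":1},{"dp":[17.2,6.1,3],"twist":0,"fingers":1}]';python3 go.py .549 .168 .078 5
```

```text
time_s: 9.02
tool_pos: [0.5495, 0.1677, 0.1745]
tool_rot: [179.9, 0.0, 95.0]
force: [-0.6, 1.0, 0.2]
grip_width: 0.0872
grasp_force: 0.0
dp 0.03 -0.05 9.65 twist 0.0 9.025 [-40.  11.  23.  99.  -4.  71. -11.]
```

```bash
python3 -m jog '[{"dp":[0,0,5],"twist":0,"fingers":1},{"dp":[0,0,8],"twist":0,"fingers":1},{"dp":[0,0,9.4],"twist":0,"fingers":1},{"dp":[0,0,9.4],"twist":0,"fingers":0.4},{"dp":[0,0,9.4],"twist":0,"fingers":0.4},{"dp":[0,0,9.4],"twist":0,"fingers":0.4},{"dp":[0,0,9.4],"twist":0,"fingers":0.4},{"dp":[0,0,9.4],"twist":0,"fingers":0.4}]' 15; python3 -m jog '[{"dp":[0,0,0],"twist":0,"fingers":0.4},{"dp":[0,0,0],"twist":0,"fingers":0.4}]'; python3 go.py .549 .168 .078 5;  python3 -m jog '[{"dp":[0,0,-2],"twist":0,"fingers":0.4},{"dp":[0,0,-6],"twist":0,"fingers":0.4},{"dp":[0,0,-12],"twist":0,"fingers":0.4},{"dp":[0,0,-12],"twist":0,"fingers":0.4}]';python3 go.py .6102 -.3069 .17 2.3
```

```text
time_s: 10.02
tool_pos: [0.5492, 0.1702, 0.0802]
tool_rot: [179.9, -0.0, 95.2]
force: [-0.1, 0.9, 2.9]
grip_width: 0.0499
grasp_force: 14.9
time_s: 10.28
tool_pos: [0.5492, 0.1702, 0.0802]
tool_rot: [179.9, -0.0, 95.2]
force: [-0.2, 0.2, 5.0]
grip_width: 0.0502
grasp_force: 14.9
dp -0.22 -0.04 0.22 twist 0.2 10.275 [-39.  16.  22. 104.  -7.  61.  -9.]
time_s: 10.78
tool_pos: [0.5516, 0.1707, 0.2043]
tool_rot: [179.5, -0.2, 95.2]
force: [-0.1, -0.4, -1.6]
grip_width: 0.0499
grasp_force: 14.9
dp -48.09 1.50 3.43 twist 2.9 10.775 [-40.  10.  23.  97.  -4.  74. -11.]
```

```bash
python3 -m jog '[{"dp":[-4,0,0],"twist":0,"fingers":0.4},{"dp":[-10,0,0],"twist":0,"fingers":0.4},{"dp":[-16,0.5,0],"twist":0,"fingers":0.4},{"dp":[-22,0.5,0],"twist":1,"fingers":0.4},{"dp":[-28,1,0],"twist":2,"fingers":0.4},{"dp":[-34,1,0],"twist":2.9,"fingers":0.4},{"dp":[-40,1.5,0],"twist":2.9,"fingers":0.4},{"dp":[-46,1.5,3],"twist":2.9,"fingers":0.4}]' ; python3 -m jog '[{"dp":[-2,0,0.5],"twist":0,"fingers":0.4},{"dp":[-2,0,0.5],"twist":0,"fingers":0.4},{"dp":[-2,0,0.5],"twist":0,"fingers":0.4}]';python3 go.py .6102 -.3049 .084 2.3
```

```text
time_s: 11.78
tool_pos: [0.6063, -0.285, 0.1719]
tool_rot: [179.8, 0.1, 92.3]
force: [-0.0, 0.5, -1.1]
grip_width: 0.0501
grasp_force: 14.9
time_s: 12.15
tool_pos: [0.607, -0.2999, 0.1667]
tool_rot: [180.0, -0.1, 92.5]
force: [0.8, 0.7, -0.2]
grip_width: 0.0502
grasp_force: 14.9
dp -0.51 0.30 8.27 twist 0.2 12.15 [ -3.  27.  37.  84. -16.  75.  38.]
```

```bash
python3 -m jog '[{"dp":[-0.5,0.3,2],"twist":0,"fingers":0.4},{"dp":[-0.5,0.3,5],"twist":0,"fingers":0.4},{"dp":[-0.5,0.3,6.5],"twist":0,"fingers":0.4},{"dp":[-0.5,0.3,7.4],"twist":0,"fingers":0.4},{"dp":[-0.5,0.3,7.8],"twist":0,"fingers":0.4},{"dp":[-0.5,0.3,7.8],"twist":0,"fingers":0.4}]' ; python3 go.py .6102 -.3049 .084 2.3
python3 - <<'E'
from h import *
c=cam('side'); cv2.imwrite('pics/s3.png',cv2.resize(c['pixels'][170:310,370:530],None,fx=4,fy=4,interpolation=cv2.INTER_CUBIC))
E
```

```text
time_s: 12.9
tool_pos: [0.6095, -0.3076, 0.0891]
tool_rot: [180.0, 0.0, 92.3]
force: [-0.3, 0.3, -0.3]
grip_width: 0.0502
grasp_force: 14.9
dp 0.27 0.08 0.51 twist 0.0 12.9 [ -2.  31.  36.  88. -19.  67.  40.]
```

View pics/s3.png

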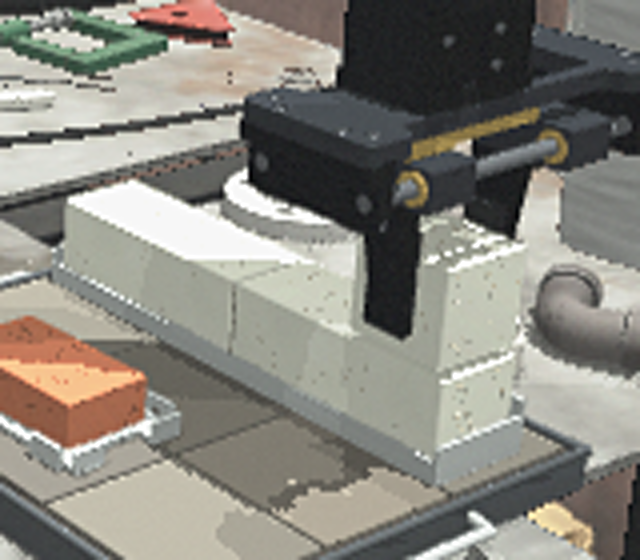

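The bat sits in line and flush at crop (470,300), just above the wall. Lowering and releasing it.

```bash
python3 -m jog '[{"dp":[0.2,0,0.2],"twist":0,"fingers":0.4},{"dp":[0.2,0,0.4],"twist":0,"fingers":0.4},{"dp":[0.2,0,0.5],"twist":0,"fingers":0.4},{"dp":[0.2,0,0.5],"twist":0,"fingers":0.4},{"dp":[0.2,0,0.5],"twist":0,"fingers":0.4}]'; python3 -m jog '[{"dp":[0,0,0],"twist":0,"fingers":0.8},{"dp":[0,0,0],"twist":0,"fingers":0.8},{"dp":[0,0,0],"twist":0,"fingers":0.8},{"dp":[0,0,-1],"twist":0,"fingers":0.8},{"dp":[0,0,-5],"twist":0,"fingers":1},{"dp":[0,0,-10],"twist":0,"fingers":1},{"dp":[0,0,-14],"twist":0,"fingers":1}]'; python3 go.py .5433 .2265 .18 5
```

```text
time_s: 13.58
tool_pos: [0.6093, -0.3053, 0.0843]
tool_rot: [180.0, -0.0, 92.3]
force: [-1.6, 2.0, 5.9]
grip_width: 0.0499
grasp_force: 14.9
time_s: 14.45
tool_pos: [0.6094, -0.3061, 0.2267]
tool_rot: [179.9, 0.1, 92.3]
force: [0.6, 0.3, 0.0]
grip_width: 0.0853
grasp_force: 0.0
dp 53.48 -4.46 4.67 twist -2.7 14.45 [ -3.  25.  38.  79. -15.  81.  37.]
```

```bash
python3 -m jog '[{"dp":[6,0,0],"twist":0,"fingers":1},{"dp":[12,-1,0],"twist":0,"fingers":1},{"dp":[18,-1.5,0],"twist":0,"fingers":1},{"dp":[24,-2,0],"twist":0,"fingers":1},{"dp":[30,-2.5,0],"twist":0,"fingers":1},{"dp":[36,-3,0],"twist":-1,"fingers":1},{"dp":[42,-4,0],"twist":-2,"fingers":1},{"dp":[48,-4.4,2],"twist":-2.7,"fingers":1}]';python3 -m jog '[{"dp":[5.5,0,3],"twist":0,"fingers":1},{"dp":[5.5,0,3],"twist":0,"fingers":1},{"dp":[5.5,0,3],"twist":0,"fingers":1},{"dp":[5.5,0,3],"twist":0,"fingers":1}]'
python3 go.py .5433 .2265 .078 5
python3 - <<'E'
from meas import *
c=cam('top');W=pts(c);z=np.nan_to_num(W[...,2]*1000)
rr(c,box(350,495,85,150)&(z>105)&(z<140),.122,'clean on wall')
E
```

```text
time_s: 15.45
tool_pos: [0.5466, 0.1736, 0.2064]
tool_rot: [179.7, -0.1, 95.0]
force: [0.8, 0.2, -0.2]
grip_width: 0.087
grasp_force: 0.0
time_s: 15.95
tool_pos: [0.5422, 0.2243, 0.1752]
tool_rot: [179.9, -0.0, 94.8]
force: [0.4, -0.8, -0.3]
grip_width: 0.0868
grasp_force: 0.0
dp 0.21 0.12 9.72 twist -0.2 15.95 [-45.  13.  23.  97.  -5.  71. -16.]
clean on wall c 607.1 -303.3 size 58.4 x 53.1 yaw 2.5 px [466. 124.]
```

```bash
python3 -m jog '[{"dp":[0.1,0.1,5],"twist":0,"fingers":1},{"dp":[0.1,0.1,8],"twist":0,"fingers":1},{"dp":[0.1,0.1,9.5],"twist":0,"fingers":1},{"dp":[0.1,0.1,9.5],"twist":0,"fingers":0.4},{"dp":[0.1,0.1,9.5],"twist":0,"fingers":0.4},{"dp":[0.1,0.1,9.5],"twist":0,"fingers":0.4},{"dp":[0.1,0.1,9.5],"twist":0,"fingers":0.4},{"dp":[0.1,0.1,9.5],"twist":0,"fingers":0.4}]' 15; python3 -m jog '[{"dp":[0,0,0],"twist":0,"fingers":0.4},{"dp":[0,0,0],"twist":0,"fingers":0.4}]'; python3 go.py .5433 .2265 .078 5;  python3 -m jog '[{"dp":[0,0,-2],"twist":0,"fingers":0.4},{"dp":[0,0,-6],"twist":0,"fingers":0.4},{"dp":[0,0,-12],"twist":0,"fingers":0.4},{"dp":[0,0,-12],"twist":0,"fingers":0.4}]';python3 go.py .6018 -.0991 .17 2.3
```

```text
time_s: 17.0
tool_pos: [0.5425, 0.2277, 0.0796]
tool_rot: [179.9, -0.0, 95.0]
force: [0.8, -0.0, 1.9]
grip_width: 0.0497
grasp_force: 15.0
time_s: 17.25
tool_pos: [0.5425, 0.2277, 0.0796]
tool_rot: [179.9, -0.0, 95.0]
force: [-0.0, -0.2, 4.3]
grip_width: 0.0501
grasp_force: 15.0
dp -0.13 0.07 0.16 twist 0.0 17.25 [-44.  18.  22. 102.  -7.  61. -14.]
time_s: 17.75
tool_pos: [0.5445, 0.2283, 0.2037]
tool_rot: [179.6, -0.2, 95.0]
force: [0.3, -0.2, -1.6]
grip_width: 0.0495
grasp_force: 15.0
dp -33.11 2.85 3.37 twist 2.7 17.75 [-45.  12.  23.  95.  -5.  74. -16.]
```

Bat sits 1 mm off the TCP in y, so the target TCP y is -0.098 and the release height about 0.084.

```bash
python3 -m jog '[{"dp":[-4,0,0],"twist":0,"fingers":0.4},{"dp":[-10,0.5,0],"twist":0,"fingers":0.4},{"dp":[-16,1,0],"twist":0,"fingers":0.4},{"dp":[-22,2,0],"twist":1,"fingers":0.4},{"dp":[-28,2.5,0],"twist":2,"fingers":0.4},{"dp":[-33,2.9,2],"twist":2.7,"fingers":0.4},{"dp":[-33,2.9,3.4],"twist":2.7,"fingers":0.4},{"dp":[-33,2.9,3.4],"twist":2.7,"fingers":0.4}]' ; python3 -m jog '[{"dp":[0,0,0],"twist":0,"fingers":0.4}]';python3 go.py .6018 -.098 .084 2.3
```

```text
time_s: 18.75
tool_pos: [0.5979, -0.0979, 0.1621]
tool_rot: [-179.7, -0.1, 92.3]
force: [0.1, 0.2, -1.0]
grip_width: 0.0495
grasp_force: 15.0
time_s: 18.88
tool_pos: [0.5997, -0.0967, 0.1646]
tool_rot: [-180.0, -0.1, 92.5]
force: [0.4, 0.0, -0.2]
grip_width: 0.0499
grasp_force: 15.0
dp -0.13 0.20 8.06 twist 0.2 18.875 [-22.  17.  35.  95. -10.  71.  17.]
```

```bash
python3 -m jog '[{"dp":[0,0.2,2],"twist":0,"fingers":0.4},{"dp":[0,0.2,5],"twist":0,"fingers":0.4},{"dp":[0,0.2,6.5],"twist":0,"fingers":0.4},{"dp":[0,0.2,7.4],"twist":0,"fingers":0.4},{"dp":[0,0.2,7.7],"twist":0,"fingers":0.4},{"dp":[0,0.2,7.7],"twist":0,"fingers":0.4}]' ; python3 go.py .6018 -.098 .084 2.3
python3 - <<'E'
from h import *
c=cam('side'); cv2.imwrite('pics/s4.png',cv2.resize(c['pixels'][170:310,370:530],None,fx=4,fy=4,interpolation=cv2.INTER_CUBIC))
E
```

```text
time_s: 19.62
tool_pos: [0.6021, -0.0988, 0.0884]
tool_rot: [179.9, 0.0, 92.3]
force: [1.1, -1.1, -1.3]
grip_width: 0.05
grasp_force: 15.0
dp 0.09 -0.03 0.44 twist 0.0 19.625 [-21.  21.  33.  99. -13.  63.  19.]
```

View pics/s4.png

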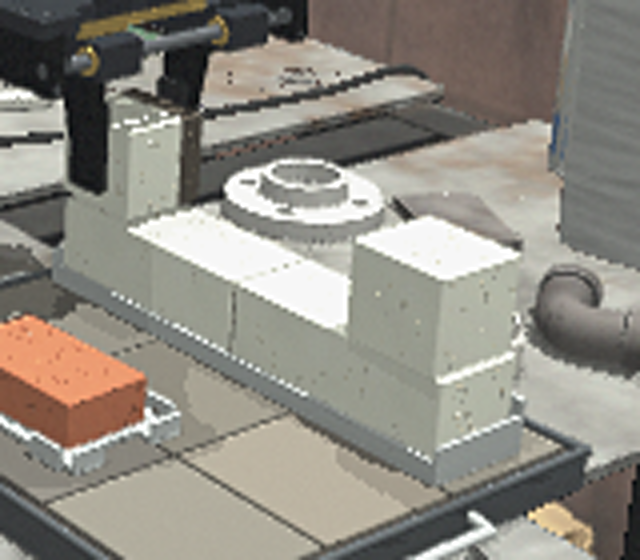

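The clean bat at crop (435,300) is flush. The sooty one at (130,160) is in line at the far end. Releasing it and going for the whole brick.

```bash
python3 -m jog '[{"dp":[0,0,0.2],"twist":0,"fingers":0.4},{"dp":[0,0,0.4],"twist":0,"fingers":0.4},{"dp":[0,0,0.5],"twist":0,"fingers":0.4},{"dp":[0,0,0.5],"twist":0,"fingers":0.4},{"dp":[0,0,0.5],"twist":0,"fingers":0.4}]'; python3 -m jog '[{"dp":[0,0,0],"twist":0,"fingers":0.8},{"dp":[0,0,0],"twist":0,"fingers":0.8},{"dp":[0,0,0],"twist":0,"fingers":0.8},{"dp":[0,0,-1],"twist":0,"fingers":0.8},{"dp":[0,0,-5],"twist":0,"fingers":1},{"dp":[0,0,-9],"twist":0,"fingers":1}]'; python3 -m jog '[{"dp":[5,-1,0],"twist":0,"fingers":1},{"dp":[11,-2,0],"twist":0,"fingers":1},{"dp":[17,-3,0],"twist":-1,"fingers":1},{"dp":[23,-4,0],"twist":-2,"fingers":1},{"dp":[29,-5.5,0],"twist":-2.9,"fingers":1},{"dp":[29.3,-5.8,2],"twist":-2.9,"fingers":1},{"dp":[29.3,-5.8,4],"twist":-2.9,"fingers":1},{"dp":[29.3,-5.8,4],"twist":-2.9,"fingers":1}]'; python3 go.py .5315 .1968 .030 5.3
python3 - <<'E'
from meas import *
c=cam('top');W=pts(c);z=np.nan_to_num(W[...,2]*1000)
rr(c,box(430,495,85,150)&(z>105)&(z<140),.122,'clean on wall')
rr(c,box(345,400,85,150)&(z>105)&(z<140),.122,'sooty on wall')
E
```

```text
time_s: 20.3
tool_pos: [0.6018, -0.0988, 0.0836]
tool_rot: [180.0, -0.0, 92.3]
force: [-2.2, 0.7, 5.2]
grip_width: 0.0498
grasp_force: 15.0
time_s: 21.05
tool_pos: [0.6016, -0.0989, 0.1743]
tool_rot: [-180.0, 0.0, 92.3]
force: [1.1, -0.4, -0.6]
grip_width: 0.0824
grasp_force: 0.0
time_s: 22.05
tool_pos: [0.5309, 0.1913, 0.1321]
tool_rot: [-179.9, 0.1, 95.2]
force: [-0.3, -0.5, -0.4]
grip_width: 0.0873
grasp_force: 0.0
dp 0.54 0.11 10.21 twist -0.1 22.05 [-44.  12.  25. 103.  -5.  66. -13.]
clean on wall c 607.4 -303.7 size 57.7 x 53.4 yaw 1.3 px [466. 124.]
sooty on wall c 599.3 -97.6 size 56.4 x 53.3 yaw -0.3 px [378. 128.]
```

```bash
python3 -m jog '[{"dp":[0.2,0,5],"twist":0,"fingers":1},{"dp":[0.2,0,8],"twist":0,"fingers":1},{"dp":[0.2,0,9.9],"twist":0,"fingers":1},{"dp":[0.2,0,9.9],"twist":0,"fingers":0.4},{"dp":[0.2,0,9.9],"twist":0,"fingers":0.4},{"dp":[0.2,0,9.9],"twist":0,"fingers":0.4},{"dp":[0.2,0,9.9],"twist":0,"fingers":0.4},{"dp":[0.2,0,9.9],"twist":0,"fingers":0.4}]' 30; python3 -m jog '[{"dp":[0,0,0],"twist":0,"fingers":0.4},{"dp":[0,0,0],"twist":0,"fingers":0.4}]'; python3 go.py .5315 .1968 .030 5.3;  python3 -m jog '[{"dp":[0,0,-2],"twist":0,"fingers":0.4},{"dp":[0,0,-6],"twist":0,"fingers":0.4},{"dp":[0,0,-12],"twist":0,"fingers":0.4},{"dp":[0,0,-18],"twist":0,"fingers":0.4},{"dp":[0,0,-18],"twist":0,"fingers":0.4}]';python3 go.py .6055 -.202 .20 2.3
```

```text
time_s: 23.1
tool_pos: [0.5324, 0.1939, 0.0346]
tool_rot: [179.9, -0.0, 95.2]
force: [0.6, -0.4, 1.8]
grip_width: 0.0496
grasp_force: 30.0
time_s: 23.35
tool_pos: [0.5324, 0.1939, 0.0347]
tool_rot: [179.9, -0.0, 95.2]
force: [0.9, -0.1, 5.2]
grip_width: 0.0499
grasp_force: 30.0
dp 0.29 -0.07 0.47 twist -0.1 23.35 [-43.  19.  23. 108.  -9.  55. -10.]
time_s: 23.98
tool_pos: [0.534, 0.1944, 0.2184]
tool_rot: [179.6, -0.2, 95.2]
force: [-0.2, -0.1, -3.0]
grip_width: 0.05
grasp_force: 30.0
dp -40.12 3.52 1.84 twist 2.9 23.975 [-45.   8.  25.  97.  -4.  75. -14.]
```

```bash
python3 -m jog '[{"dp":[-4,0,0],"twist":0,"fingers":0.4},{"dp":[-10,0.5,0],"twist":0,"fingers":0.4},{"dp":[-16,1,0],"twist":0,"fingers":0.4},{"dp":[-22,2,0],"twist":1,"fingers":0.4},{"dp":[-28,2.5,0],"twist":2,"fingers":0.4},{"dp":[-34,3,0],"twist":2.9,"fingers":0.4},{"dp":[-40,3.5,0],"twist":2.9,"fingers":0.4},{"dp":[-40.4,3.5,2],"twist":2.9,"fingers":0.4}]' ; python3 -m jog '[{"dp":[0,0,0],"twist":0,"fingers":0.4},{"dp":[0,0,1],"twist":0,"fingers":0.4},{"dp":[0,0,2.5],"twist":0,"fingers":0.4},{"dp":[0,0,2.5],"twist":0,"fingers":0.4},{"dp":[0,0,2.5],"twist":0,"fingers":0.4}]';python3 go.py .6055 -.205 .0886 2.3
python3 - <<'E'
from h import *
c=cam('side'); cv2.imwrite('pics/s5.png',cv2.resize(c['pixels'][150:310,370:530],None,fx=3.7,fy=3.7,interpolation=cv2.INTER_CUBIC))
E
```

```text
time_s: 24.98
tool_pos: [0.6013, -0.2132, 0.1927]
tool_rot: [-179.9, 0.3, 91.8]
force: [-0.4, 0.5, -3.4]
grip_width: 0.0492
grasp_force: 30.0
time_s: 25.6
tool_pos: [0.6035, -0.2051, 0.1691]
tool_rot: [180.0, -0.0, 92.4]
force: [-0.4, 0.7, -2.5]
grip_width: 0.0499
grasp_force: 30.0
dp -0.00 0.20 8.05 twist 0.1 25.6 [-15.  22.  40.  90. -14.  73.  29.]
```

View pics/s5.png

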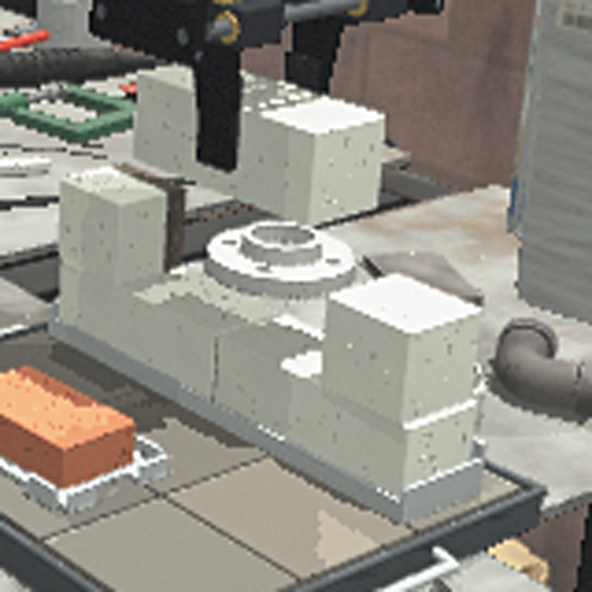

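The brick at crop (260,150) hangs level above the gap. Lowering it slowly.

```bash
python3 -m jog '[{"dp":[0,0.2,1],"twist":0,"fingers":0.4},{"dp":[0,0.2,2.5],"twist":0,"fingers":0.4},{"dp":[0,0.2,4],"twist":0,"fingers":0.4},{"dp":[0,0.2,5.5],"twist":0,"fingers":0.4},{"dp":[0,0.2,6.7],"twist":0,"fingers":0.4},{"dp":[0,0.2,7.5],"twist":0,"fingers":0.4},{"dp":[0,0.2,7.5],"twist":0,"fingers":0.4}]' ; python3 go.py .6055 -.205 .0886 2.3
python3 - <<'E'
from h import *
c=cam('side'); cv2.imwrite('pics/s6.png',cv2.resize(c['pixels'][150:310,370:530],None,fx=3.7,fy=3.7,interpolation=cv2.INTER_CUBIC))
E
```

```text
time_s: 26.52
tool_pos: [0.6049, -0.2053, 0.0932]
tool_rot: [-179.9, -0.0, 92.3]
force: [-0.0, 0.3, -2.7]
grip_width: 0.05
grasp_force: 30.0
dp 0.03 0.06 0.46 twist 0.0 26.525 [-13.  26.  38.  95. -17.  66.  31.]
```

View pics/s6.png

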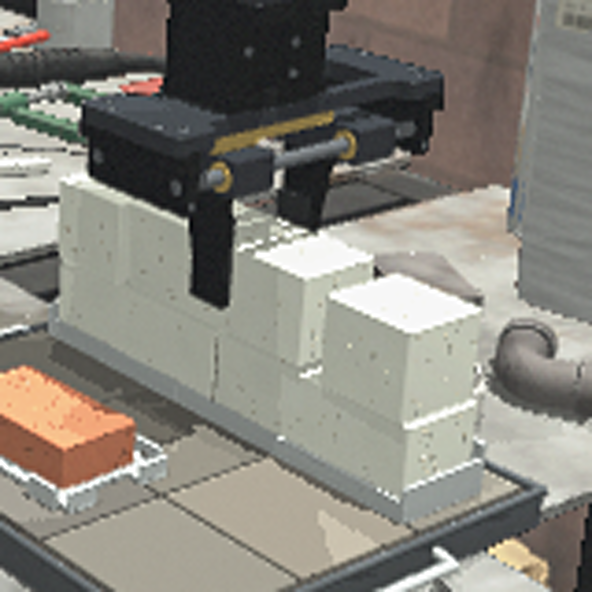

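The whole brick has gone into the gap, clear of both bats: near end at crop (300,370), clean bat at (330,390). Setting it down and backing off.

```bash
python3 -m jog '[{"dp":[0,0,0.2],"twist":0,"fingers":0.4},{"dp":[0,0,0.4],"twist":0,"fingers":0.4},{"dp":[0,0,0.5],"twist":0,"fingers":0.4},{"dp":[0,0,0.5],"twist":0,"fingers":0.4},{"dp":[0,0,0.5],"twist":0,"fingers":0.4}]'; python3 -m jog '[{"dp":[0,0,0],"twist":0,"fingers":0.8},{"dp":[0,0,0],"twist":0,"fingers":0.8},{"dp":[0,0,0],"twist":0,"fingers":0.8},{"dp":[0,0,-1],"twist":0,"fingers":0.8},{"dp":[0,0,-5],"twist":0,"fingers":1},{"dp":[0,0,-11],"twist":0,"fingers":1}]'; python3 -m jog '[{"dp":[6,-2,0],"twist":0,"fingers":1},{"dp":[12,-4,0],"twist":0,"fingers":1},{"dp":[18,-6,0],"twist":-3,"fingers":1},{"dp":[24,-8,0],"twist":-8,"fingers":1},{"dp":[30,-10,0],"twist":-12,"fingers":1},{"dp":[34,-12,0],"twist":-16,"fingers":1},{"dp":[34,-12,0],"twist":-16,"fingers":1}]'; python3 go.py .443 .2565 .10 24
python3 - <<'E'
from meas import *
c=cam('top');W=pts(c);z=np.nan_to_num(W[...,2]*1000)
m=box(345,495,85,150)&(z>100)&(z<140)
rr(c,m,.122,'largest'); rr(c,cv2.morphologyEx(m.astype(np.uint8),cv2.MORPH_CLOSE,np.ones((9,9))),.122,'course')
rr(c,box(430,495,85,150)&(z>105)&(z<140),.122,'clean'); rr(c,box(345,388,85,150)&(z>105)&(z<140),.122,'sooty')
h,s,v=[q.astype(int) for q in cv2.split(cv2.cvtColor(c['pixels'],cv2.COLOR_BGR2HSV))]
rr(c,box(215,258,180,215)&(z>8)&(z<50),.014,'coupling');rr(c,box(215,258,180,215)&(h>8)&(h<30)&(s>70)&(v>100),.018,'coup col')
cv2.imwrite('pics/t3.png',np.hstack([cv2.resize(c['pixels'][95:215,350:490],None,fx=4,fy=4,interpolation=cv2.INTER_CUBIC),cv2.resize(c['pixels'][180:220,215:265],(240,480),interpolation=cv2.INTER_CUBIC)]))
E
```

```text
time_s: 27.2
tool_pos: [0.6053, -0.2054, 0.089]
tool_rot: [180.0, -0.0, 92.3]
force: [0.3, -0.1, -2.0]
grip_width: 0.0498
grasp_force: 30.0
time_s: 27.95
tool_pos: [0.6042, -0.2049, 0.1991]
tool_rot: [-179.8, -0.0, 92.3]
force: [0.5, 0.6, 0.1]
grip_width: 0.082
grasp_force: 0.0
time_s: 28.82
tool_pos: [0.47, 0.1336, 0.1997]
tool_rot: [179.9, -0.1, 108.8]
force: [0.9, -0.6, 0.4]
grip_width: 0.0869
grasp_force: 0.0
dp 12.50 1.40 9.97 twist -5.2 28.825 [-45.  -1.  26. 108.   1.  73.  -1.]
largest c 602.3 -199.6 size 133.1 x 55.4 yaw 2.2 px [421. 126.]
course c 602.3 -201.2 size 262.9 x 56.0 yaw 2.0 px [422. 126.]
clean c 607.9 -303.3 size 58.6 x 53.3 yaw -0.3 px [466. 124.]
sooty c 599.4 -95.2 size 53.7 x 47.2 yaw 89.1 px [377. 128.]
coupling c 444.6 258.8 size 45.5 x 30.1 yaw 19.2 px [235. 199.]
coup col c 446.6 259.1 size 43.9 x 18.2 yaw 22.7 px [234. 198.]
```

View pics/t3.png

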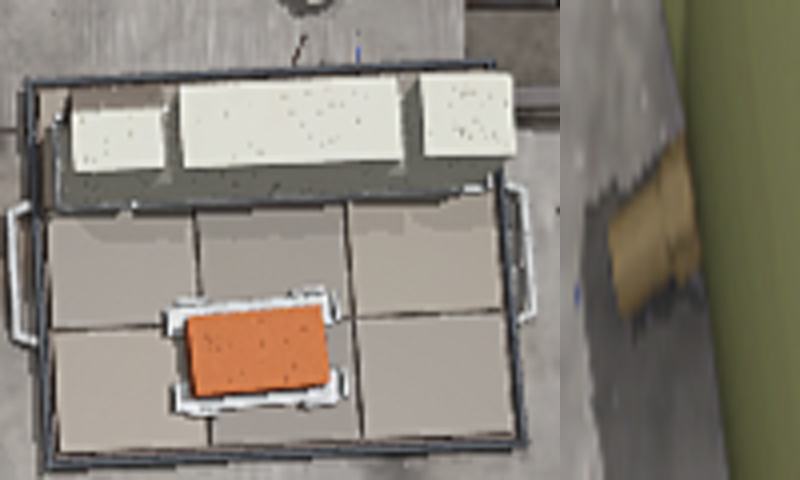

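The new course reads well: gaps at crop (172,140) and (411,125) are equal, overall length 263 mm, level. Next, the coupling, gripped slightly towards its hex end.

```bash
python3 -m jog '[{"dp":[6,0.7,0],"twist":-2,"fingers":1},{"dp":[12,1.5,3],"twist":-4.2,"fingers":1},{"dp":[12,1.5,8],"twist":-4.2,"fingers":1},{"dp":[12,1.5,10],"twist":-4.2,"fingers":1},{"dp":[12,1.5,10],"twist":-4.2,"fingers":1},{"dp":[12,1.5,10],"twist":-4.2,"fingers":1}]'; python3 go.py .4455 .251 .005 23
python3 - <<'E'
from h import *
c=cam('side'); cv2.imwrite('pics/s7.png',cv2.resize(c['pixels'][150:250,210:330],None,fx=5,fy=5,interpolation=cv2.INTER_CUBIC))
E
```

```text
time_s: 29.62
tool_pos: [0.4498, 0.2475, 0.1003]
tool_rot: [179.9, -0.0, 112.4]
force: [-0.8, 0.7, 0.7]
grip_width: 0.0871
grasp_force: 0.0
dp 0.49 -0.26 9.53 twist -0.6 29.625 [-51.   7.  20. 112.  -3.  61.  -7.]
```

View pics/s7.png

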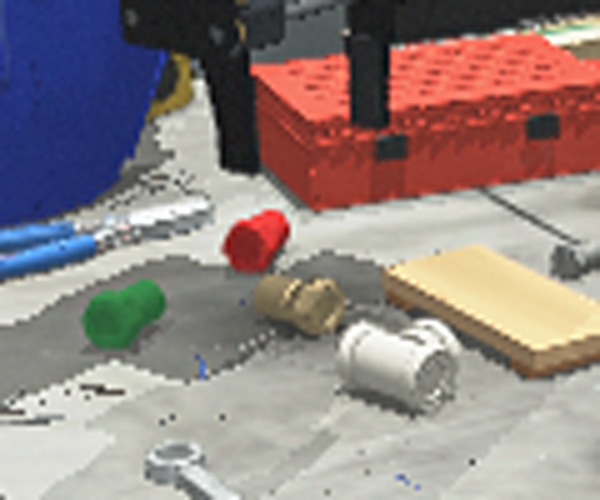

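The brass coupling is at crop (300,305), with its hex end to the right near the tee at (400,360). The board corner is close, so I'll approach with the fingers only partly open.

```bash
python3 -m jog '[{"dp":[0.4,-0.3,0],"twist":-0.6,"fingers":0.54},{"dp":[0.4,-0.3,2],"twist":-0.6,"fingers":0.54},{"dp":[0.4,-0.3,4],"twist":-0.6,"fingers":0.54},{"dp":[0.4,-0.3,4],"twist":-0.6,"fingers":0.54},{"dp":[0.4,-0.3,4],"twist":-0.6,"fingers":0.54}]'; python3 go.py .4455 .251 .005 23
```

```text
time_s: 30.3
tool_pos: [0.4444, 0.2511, 0.06]
tool_rot: [179.9, -0.0, 113.1]
force: [0.8, -0.1, 0.6]
grip_width: 0.0489
grasp_force: 0.0
dp -0.06 0.10 5.50 twist 0.1 30.3 [-51.  10.  20. 114.  -4.  57.  -6.]
```

```bash
python3 -m jog '[{"dp":[0,0.1,2],"twist":0,"fingers":0.54},{"dp":[0,0.1,4],"twist":0,"fingers":0.54},{"dp":[0,0.1,5.2],"twist":0,"fingers":0.54},{"dp":[0,0.1,5.4],"twist":0,"fingers":0.54},{"dp":[0,0.1,5.4],"twist":0,"fingers":0.2},{"dp":[0,0.1,5.4],"twist":0,"fingers":0.2},{"dp":[0,0.1,5.4],"twist":0,"fingers":0.2},{"dp":[0,0.1,5.4],"twist":0,"fingers":0.2}]' 20; python3 -m jog '[{"dp":[0,0,0],"twist":0,"fingers":0.2},{"dp":[0,0,0],"twist":0,"fingers":0.2},{"dp":[0,0,-1],"twist":0,"fingers":0.2},{"dp":[0,0,-4],"twist":0,"fingers":0.2},{"dp":[0,0,-10],"twist":0,"fingers":0.2},{"dp":[0,0,-16],"twist":0,"fingers":0.2}]'
python3 - <<'E'
from h import *
c=cam('side'); cv2.imwrite('pics/s8.png',cv2.resize(c['pixels'][80:220,210:350],None,fx=4,fy=4,interpolation=cv2.INTER_CUBIC))
E
python3 go.py .480 -.190 .17 65
```

```text
time_s: 31.3
tool_pos: [0.4455, 0.2514, 0.0056]
tool_rot: [179.9, -0.0, 113.1]
force: [1.2, 1.0, 2.8]
grip_width: 0.0287
grasp_force: 19.9
time_s: 32.05
tool_pos: [0.4435, 0.2502, 0.1659]
tool_rot: [-179.8, 0.0, 113.1]
force: [0.9, 1.1, -1.0]
grip_width: 0.0288
grasp_force: 19.9
dp -42.00 -14.41 0.47 twist -41.9 32.1 [-52.   3.  20. 107.  -1.  70.  -8.]
```

View pics/s8.png

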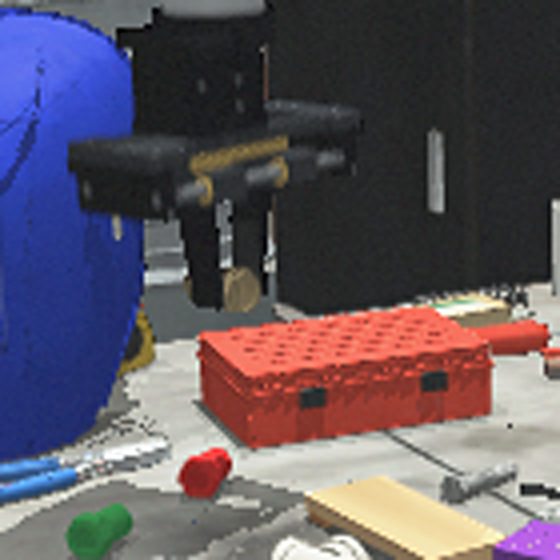

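The coupling is held level by its hex end at crop (240,290), with a grip width of 28.7 mm. I'll carry it over and turn it so the gripper body clears the new wall course.

```bash
python3 -m jog '[{"dp":[-4,-1.3,-0.5],"twist":0,"fingers":0.2},{"dp":[-9,-2.9,-0.5],"twist":-6,"fingers":0.2},{"dp":[-15,-4.8,0],"twist":-12,"fingers":0.2},{"dp":[-20,-6.4,0],"twist":-18,"fingers":0.2},{"dp":[-25,-8,0],"twist":-24,"fingers":0.2},{"dp":[-30,-9.6,0],"twist":-30,"fingers":0.2},{"dp":[-36,-11.5,0],"twist":-36,"fingers":0.2},{"dp":[-42.3,-13.5,0],"twist":-42,"fingers":0.2}]'; python3 -m jog '[{"dp":[0,0,0],"twist":0,"fingers":0.2},{"dp":[0,0,0],"twist":0,"fingers":0.2},{"dp":[0,0,0],"twist":0,"fingers":0.2}]'; python3 go.py .485 -.1925 .0575 65
```

```text
time_s: 33.1
tool_pos: [0.4856, -0.1882, 0.1646]
tool_rot: [179.9, -0.0, 155.4]
force: [1.0, 0.6, -1.0]
grip_width: 0.029
grasp_force: 19.9
time_s: 33.48
tool_pos: [0.4863, -0.1849, 0.1645]
tool_rot: [180.0, -0.1, 155.3]
force: [-0.2, 0.0, -0.9]
grip_width: 0.0293
grasp_force: 19.9
dp -0.20 -0.74 10.70 twist 0.3 33.475 [-27.   5.  48. 107.  -4.  69.  88.]
```

```bash
python3 -m jog '[{"dp":[-0.2,-0.7,2],"twist":0,"fingers":0.2},{"dp":[-0.2,-0.7,5],"twist":0,"fingers":0.2},{"dp":[-0.2,-0.7,7.5],"twist":0,"fingers":0.2},{"dp":[-0.2,-0.7,9],"twist":0,"fingers":0.2},{"dp":[-0.2,-0.7,9.8],"twist":0,"fingers":0.2},{"dp":[-0.2,-0.7,10.2],"twist":0,"fingers":0.2},{"dp":[-0.2,-0.7,10.2],"twist":0,"fingers":0.2}]'; python3 go.py .485 -.1925 .0575 65
python3 - <<'E'
from h import *
c=cam('side'); cv2.imwrite('pics/s9.png',cv2.resize(c['pixels'][170:310,330:490],None,fx=4,fy=4,interpolation=cv2.INTER_CUBIC))
E
```

```text
time_s: 34.35
tool_pos: [0.4856, -0.1942, 0.0633]
tool_rot: [180.0, 0.0, 155.1]
force: [0.5, -0.2, -0.5]
grip_width: 0.0288
grasp_force: 19.9
dp 0.12 0.13 0.58 twist 0.1 34.35 [-23.  14.  47. 113. -12.  58.  95.]
```

View pics/s9.png

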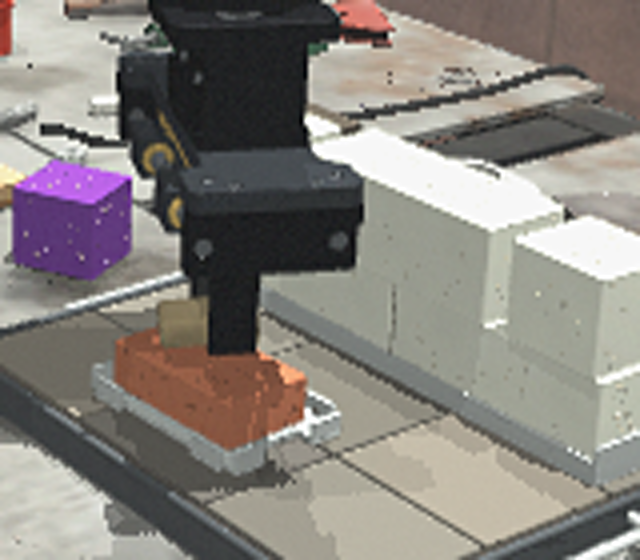

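The coupling at crop (185,325) is just above the middle of the tile, and the gripper body clears the wall. Lowering and releasing.

```bash
python3 -m jog '[{"dp":[0.1,0.1,0.2],"twist":0,"fingers":0.2},{"dp":[0.1,0.1,0.4],"twist":0,"fingers":0.2},{"dp":[0.1,0.1,0.6],"twist":0,"fingers":0.2},{"dp":[0.1,0.1,0.7],"twist":0,"fingers":0.2},{"dp":[0.1,0.1,0.7],"twist":0,"fingers":0.2}]'; python3 go.py .485 -.1925 .0575 65
```

```text
time_s: 35.02
tool_pos: [0.485, -0.1929, 0.0565]
tool_rot: [180.0, 0.0, 155.1]
force: [-1.0, 0.5, 4.9]
grip_width: 0.0288
grasp_force: 19.9
dp 0.02 0.04 -0.10 twist 0.1 35.025 [-23.  15.  47. 113. -13.  57.  95.]
```

```bash
python3 -m jog '[{"dp":[0,0,0],"twist":0,"fingers":0.45},{"dp":[0,0,0],"twist":0,"fingers":0.6},{"dp":[0,0,0],"twist":0,"fingers":0.6},{"dp":[0,0,0],"twist":0,"fingers":0.6},{"dp":[0,0,-1],"twist":0,"fingers":0.6},{"dp":[0,0,-5],"twist":0,"fingers":0.6},{"dp":[0,0,-11],"twist":0,"fingers":0.6},{"dp":[0,0,-17],"twist":0,"fingers":0.6}]'; python3 -m jog '[{"dp":[5,2,0],"twist":0,"fingers":0.6},{"dp":[10,5,0],"twist":0,"fingers":0.6},{"dp":[13,14,0],"twist":0,"fingers":0.6},{"dp":[13,19,0],"twist":0,"fingers":0.6},{"dp":[13,19,0],"twist":0,"fingers":0.6},{"dp":[13,19,0],"twist":0,"fingers":0.6},{"dp":[13,19,0],"twist":0,"fingers":0.6},{"dp":[13,19,0],"twist":0,"fingers":0.6}]'
python3 - <<'E'
from meas import *
c=cam('top');W=pts(c);z=np.nan_to_num(W[...,2]*1000)
h,s,v=[q.astype(int) for q in cv2.split(cv2.cvtColor(c['pixels'],cv2.COLOR_BGR2HSV))]
rr(c,box(385,445,155,205)&(z>62)&(z<95),.065,'coupling')
t=box(385,445,160,205)&(h<11)&(s>120); rr(c,cv2.morphologyEx(t.astype(np.uint8),cv2.MORPH_CLOSE,np.ones((15,15))),.051,'tile')
a=c['pixels'][95:215,350:490]; b=cam('side')['pixels'][170:310,330:490]
cv2.imwrite('pics/end.png',np.hstack([cv2.resize(a,(392,336),interpolation=cv2.INTER_CUBIC),cv2.resize(b,(384,336),interpolation=cv2.INTER_CUBIC)]))
E
```

```text
time_s: 36.02
tool_pos: [0.4843, -0.1931, 0.2282]
tool_rot: [180.0, 0.0, 155.1]
force: [0.4, -0.0, -0.1]
grip_width: 0.0522
grasp_force: 0.0
time_s: 37.02
tool_pos: [0.4466, 0.0324, 0.226]
tool_rot: [180.0, -0.0, 154.9]
force: [0.6, 0.5, -0.0]
grip_width: 0.0524
grasp_force: 0.0
coupling c 480.1 -190.6 size 47.7 x 30.3 yaw 62.7 px [415. 181.]
tile c 480.2 -190.0 size 85.3 x 49.7 yaw 5.0 px [414. 183.]
```

View pics/end.png

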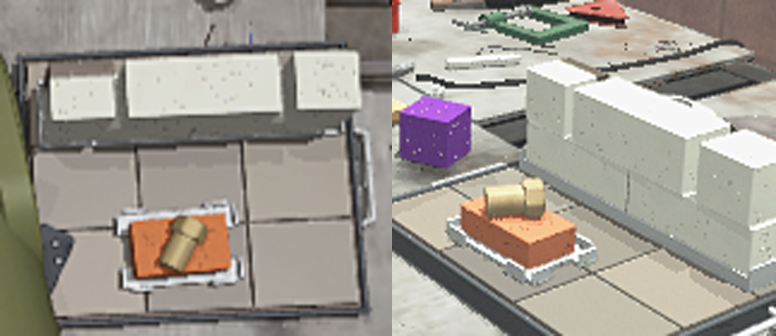

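The coupling at left (185,243) lies centred on the tile. The wall course is level, with both gaps equal. Everything is in place, so I'm handing in.

```bash
python3 -c "
from cell import env; print(env.sign_off())"
```

```text
the job is handed in; nothing more can be done
None
```

The job is handed in at about 37 s: the tile is flat in the rest, the new wall course is laid level and in line with a half brick at each end, and the coupling lies on its side in the middle of the tile; the sign-off returned no verdict, so this is from my last pictures and measurements.

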